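Pin the clamp bar of the gluing fixture

ROBOT

A 6-joint arm with a two-finger parallel gripper is mounted at the origin on a cart in front of the work surface, level with it; the furniture and walls round the work are solid. World frame = base frame: x ahead of the robot, y to its left, z up, the work surface at z = 0. Lengths are in m, angles in rad, forces in N, time in s.
With the tool pointing down it reaches from about 0.25 to 0.775 m from the base axis. Payload 4 kg.
Tool frame: the origin (TCP) lies at the very end of the fingers, on their centre line; the grasp point (between the pads) lies 19 mm behind it; z points along the fingers, y is the line along which they close (so a half turn about z gives the same grasp; the last joint's range is limited). The gripper opens to 94 mm and grips with 3 to 60 N. Pads are 16 mm wide; open, the fingers measure 119 mm over their backs; the gripper's body (75 mm by 177 mm) begins 78 mm behind the grasp point.
Start: joints at [-1.376, 0.087, 1.371, -0, 1.684, -0.103], TCP at [0.161, -0.526, 0.206] pointing down, gripper open.
Joint ranges: [-3.1, 3.1], [-0.76, 2.03], [0.27, 2.55], [-1.08, 4.22], [0.17, 2.65], [-2.57, 2.57]. Speed limits (rad/s): [2.79, 2.79, 3.14, 3.14, 3.14, 3.14].

INTERFACE

Orientations are given as a unit quaternion [w, x, y, z].
In Python, from workcell import get_state, imaging, ticket gives the robot as it stands. The module is installed in compiled form; this text tells all that it offers.
- The arm moves only by the tool drive_tool, never from a script. Its argument "steps" is a list that holds one entry, the list of rows, each a list of 4 numbers: the shift along the tool's x, y, z in m, then the turn about the tool's z in rad. In form: [[[dx, dy, dz, spin], ...]]. A call has 1 to 20 rows; each row is the pose to reach, as a shift and turn from the pose commanded when the call began, along the tool's axes at that moment; what a row does not reach only later rows make up. A row lasts 1/10 s, in which the tool goes at most 50 mm and 8.59 degrees, less where a joint would pass 70% of its speed; a pose out of reach is approached as far as the arm can. A call with a gripper value outside its range is refused whole. "jaw" is the opening in per cent of the stroke, from 0 (shut) to 100 (fully open), set as the call begins (left out, the last holds). The fingers move at their own pace and stop on an object; the grip force is fixed at half the most. Time passes only in rows, so rows that repeat a pose let the fingers close. It gives the time, the measured TCP pose, the force, the opening and the grip force at its end, in the units of the state.
- get_state(): the state, without advancing time (a new reading comes with each control period).
- imaging.read_camera(name): name is "scene" or "side" or "wrist"; returns (picture, depth): 420x560x3 uint8, red, green, blue; 420x560 float32, m along the optical axis (not along the pixel's ray), 0 where there is no reading.
- imaging.camera_model(name): a dict with "intrinsics" (3x3 intrinsics, pixels), "pose" (4x4, takes a point from camera to world coordinates). Camera axes: x right, y down, z forward; pixel columns grow to the right and rows downward; lengths in m; the calibration is good to about 2 mm. A picture is of the moment at which its call begins: read the wrist's pose just before it. camera_model takes no time and is no camera call; for the wrist camera it gives the pose at the moment of the call.
- ticket.job_done(): hands the job in; it is judged then, once.
The state is a dict: "time": time; "q": joint angles; "qvel": joint speeds; "joint_torque": joint torques, N m; "tool_pos": TCP position; "orientation": TCP orientation; "contact_force": force on the tool from outside, world axes, zero at the start; "moment": the same for the moment, N m; "grip_width": finger opening in m; "gripper_force": force on a finger pad.
Only numpy, scipy, OpenCV 4.12 (cv2) and the standard library are available. Lean on these libraries where they do the work, as an engineer would, in place of code of your own. Each camera call takes 0.05 s, during which the arm holds its last target. There are 200 camera calls.

TASK

Close up the loaded gluing fixture. Its linchpin is parked half-way in the post: draw it out, lay it down on the board beside the post and let go, then swing the clamp bar fully down so that its fork straddles the post. Take the pin again, push it through the post above the bar until its head is up against the post, and swing its ring over the top of the post so that it lies down on the pin's far end; leave the things around the fixture where they are.

Things in the scene. Friction and masses are not known exactly. Their poses are not given: they have to be found in the camera images.
- fixture: Raised gluing fixture, fixed: plywood board 190 (x, from -105 to 85) x 330 (y) mm on two bearers, its upper face at z = 92 mm; origin on the bench under it, z up. Dark steel post at x = 0, y = -25 mm, 30 (x) x 28 (y) mm, top at z = 168 mm. Hinge lugs of the bar at y = 115 mm, 141 mm high. Between them lies the work, 130 (x) x 48 mm, up to z = 118 mm. Free board to the right of the post (-y).
- bore_mouth (a point): Centre of the mouth of the post's bore, in the post's -x face (fixture frame -15, -25, 146.5 mm). The bore is round, 16 mm wide, bevelled at the mouth, 30 mm long and runs right through along the fixture's +x; the pin goes in from this side. Mind the arm: a fixed lamp beam hangs 0.34 m ahead of the robot, right across, underside 0.66 m above the bench.
- clamp_bar (a joint): Hinge of the aluminium clamp bar, rad: 0 = fully down, level, against its stop; pi/2 = upright; at most 2.0. It starts open, upright to a bit beyond (1.5 to 1.85). It turns about the fixture's x axis through bar_hinge; friction of about 0.25 N m holds it wherever it is left.
- bar_hinge (a point): Point on the bar's hinge axis, mid-width (fixture frame 0, 115, 128 mm). The bar is 62 mm wide, 12 mm thick and reaches 160 mm from here (towards the fixture's -y when down); the last 41 mm is a fork with a slot 36 mm wide that straddles the post. Down, its upper face is at z = 134 mm; a wear strip on the +x prong stands 2.5 mm higher.
- bar_end (a point): Point of the bar's upper face (the one away from the work), mid-width, 100 mm from the hinge axis, short of the fork's slot; the face lies 6 mm off the plane through the axis.
- linchpin: Loose steel linchpin, about 0.12 kg: shank 14 mm thick, 74 mm long, last 12 mm tapered. Origin on the shank's axis where the head begins; x points to the tip. Head: block reaching 20 mm behind the origin, 24 mm wide (y), z from -7 to +10 mm. Starts in the post, z up, head drooping a little, 34 to 39 mm of bare shank between post and head. Home, its origin is at the bore's mouth, 1 mm lower (play).
- pin_tip (a point): End of the pin's shank, 74 mm from its origin.
- pin_ring (a joint): Hinge of the round wire ring in the pin's head, rad: 0 = closed, lying on top of the shank; pi/2 = standing up; at the start about 3.6 (its stop) = hanging back behind the head. The axis is the pin's y, 11 mm behind its origin, at the height of the pin's axis. Wire 5 mm thick, ring 65 mm across (mid-wire). It turns lightly (friction 0.001 N m): from below 1.1 it falls shut by its weight.
- ring_far (a point): Mid-wire point of the ring farthest from its hinge, 65 mm from it, where the wire runs along the pin's y. Closed (joint 0) it is 53 mm from the pin's origin towards the tip and 9.5 mm above the axis, so the ring then stands 8.4 degrees above the axis.
- glue_bottle: White glue bottle with red spout, 55 mm wide, 168 mm high, standing; origin under its centre. Bystander.
- spring_clamp: Black spring clamp lying flat, 48 x 112 x 17 mm, origin under its centre. Bystander.
- offcut_b: Wooden wedge offcut lying, 30 x 100 x 24 mm, origin under its centre. Bystander.
- filler_jar: Squat jar with brown lid, 66 mm wide, 57 mm high; origin under its centre. Bystander.

How it is judged:
On the way, in this order (a step that is already met when the one before it is completed fails the run):
1. the pin is out of the post, lies on the board (or bench) and is let go (height (world z) of linchpin below 0.112 m and contact force between linchpin and the fingers below 0.1 N), for 0.2 s.
2. the clamp bar is fully down (within 0.03 rad) (value of joint clamp_bar below 0.03 rad), for 0.2 s.
3. the pin is through the post with its head within 6 mm of it, the bar still down (value of joint clamp_bar below 0.03 rad and x of linchpin in the frame of fixture between -0.021 and -0.011 m and y of linchpin in the frame of fixture between -0.032 and -0.018 m and z of linchpin in the frame of fixture between 0.138 and 0.154 m and x of pin_tip in the frame of fixture above 0.05 m), for 0.2 s.
At the end, for the whole second after the job is handed in: The bar is down (within 0.03 rad), the pin is through the post above it with its head within 6 mm of the post, its ring is closed over the post and lies on the shank (within 0.12 rad), and the pin is at rest (all of step 3 and value of joint pin_ring below 0.12 rad and z of ring_far in the frame of fixture above 0.147 m and linear speed of linchpin below 0.02 m/s); the robot touches nothing.
It fails at once if the glue bottle is moved by more than 30 mm (distance of glue_bottle from where it was at the start of the episode above 0.03 m).
It fails at once if the spring clamp is moved by more than 30 mm (distance of spring_clamp from where it was at the start of the episode above 0.03 m).
It fails at once if the wedge offcut is moved by more than 30 mm (distance of offcut_b from where it was at the start of the episode above 0.03 m).
It fails at once if the filler jar is moved by more than 30 mm (distance of filler_jar from where it was at the start of the episode above 0.03 m).
It also fails if it takes over 72 s, if anything falls off the work surface, if the arm or the gripper's body presses on something with over 40 N, if the wrist force passes 120 N, or if a joint passes its speed limit or range.

## Working session

There is one attempt and no reset: what is moved stays moved. The work goes in short steps, Python scripts to look and compute and a tool call to move; the robot and the scene stay as the last step left them, time stands still between calls to the robot, and variables do not carry over. Pictures are saved under pics/ and viewed, at most 10 in all, crops included, and the job is handed in when it is done.

Besides the shell and the picture viewer there is one more tool, called in YAML: its name, and indented under it one key for each argument. drive_tool: Moves the arm, as the interface text tells. Its arguments: {"type":"object","properties":{"steps":{"type":"array"},"jaw":{"type":"number"}},"required":["steps"]}

```bash
mkdir -p pics
cat > h.py <<'E'
import numpy as np, cv2
from workcell import get_state, imaging, ticket
from scipy.spatial.transform import Rotation as R
def snap(n,f):
    m=imaging.camera_model(n); p,d=imaging.read_camera(n)
    cv2.imwrite(f'pics/{f}.png',p[:,:,::-1]); np.savez(f'pics/{f}.npz',d=d,K=m['intrinsics'],T=m['pose']); return p,d
def pts(f):
    z=np.load(f'pics/{f}.npz'); d=z['d'];K=z['K'];T=z['T']
    v,u=np.mgrid[:d.shape[0],:d.shape[1]]
    P=np.stack([(u-K[0,2])/K[0,0]*d,(v-K[1,2])/K[1,1]*d,d],-1)@T[:3,:3].T+T[:3,3]
    P[d==0]=np.nan; return P
def proj(f,X):
    z=np.load(f'pics/{f}.npz');K=z['K'];T=z['T']
    c=(np.atleast_2d(X)-T[:3,3])@T[:3,:3]; q=c@K.T; return q[:,:2]/q[:,2:]
E
python3 - <<'E'
from h import *
s=get_state(); print(s)
a,_=snap('scene','s0'); b,_=snap('side','d0')
for n in('s0','d0'):
    z=np.load(f'pics/{n}.npz'); print(np.round(z['T'],3),z['K'])
E
```

```text
{'time': 0.0, 'q': array([-1.37607184e+00,  8.79591626e-02,  1.37218955e+00,  2.03431991e-05,
        1.68361023e+00, -1.03098649e-01]), 'qvel': array([ 5.67933613e-04, -8.58575447e-04, -1.27500932e-04,  7.84914412e-05,
       -5.36671078e-04, -2.70698610e-03]), 'joint_torque': array([ 5.96600621e-04, -3.40176415e+01, -3.02428186e+01,  7.18663190e-02,
        3.30276426e-02, -1.81288915e-04]), 'tool_pos': array([ 0.16129192, -0.52526387,  0.20433473]), 'orientation': array([-1.08247201e-03,  9.88932397e-01,  1.48362869e-01, -3.95071334e-05]), 'contact_force': array([-0.4363311 , -0.30278073, -0.69706809]), 'moment': array([ 0.00045679, -0.01194441,  0.00952752]), 'gripper_force': 0.0, 'grip_width': 0.09408823231002404}
[[ 0.869 -0.389  0.305  0.286]
 [-0.494 -0.661  0.564 -0.727]
 [-0.018 -0.641 -0.767  0.788]
 [ 0.     0.     0.     1.   ]] [[381.94072198   0.         275.48907588]
 [  0.         381.94072198 206.0313442 ]
 [  0.           0.           1.        ]]
[[ 0.996 -0.056  0.071  0.465]
 [-0.091 -0.646  0.758 -1.062]
 [ 0.003 -0.761 -0.649  0.836]
 [ 0.     0.     0.     1.   ]] [[452.04383161   0.         285.52338267]
 [  0.         452.04383161 209.43843668]
 [  0.           0.           1.        ]]
```

View pics/s0.png

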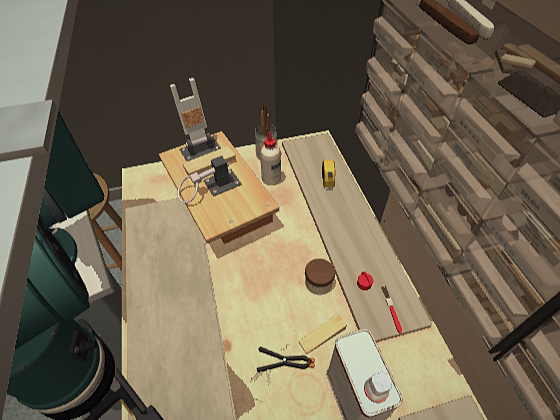

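View pics/d0.png

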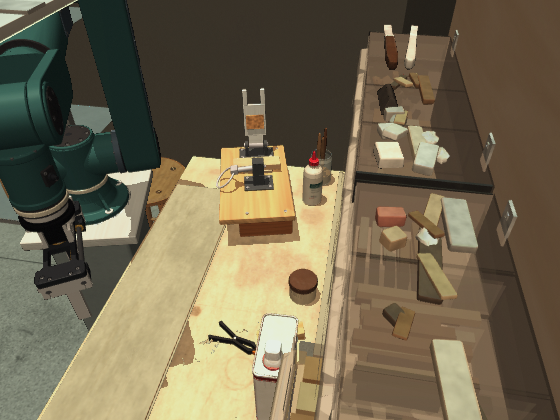

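The fixture is at the back left. In the scene picture the board corners are at (160,150), (210,243), (283,210) and (228,130), the post at (220,168), the pin head and ring at about (190,188), and the upright bar at (190,110). The bottle is at (270,160).

Run:
```python
from h import *
for f,box in(('s0',(150,120,295,260)),('d0',(205,130,305,245))):
    P=pts(f); u0,v0,u1,v1=box; Q=P[v0:v1,u0:u1].reshape(-1,3); Q=Q[~np.isnan(Q[:,0])]
    b=Q[abs(Q[:,2]-.092)<.006]; r=cv2.minAreaRect((b[:,:2]*1000).astype(np.float32)); print(f,len(b),np.median(b[:,2]),r, np.round(cv2.boxPoints(r)))
    t=Q[(abs(Q[:,2]-.168)<.006)]; print('z168',len(t),np.round(t.mean(0),3),np.round(t.min(0),3),np.round(t.max(0),3))
im=cv2.imread('pics/s0.png'); c1=cv2.resize(im[60:250,140:300],None,fx=3.1,fy=3.1,interpolation=2)
im=cv2.imread('pics/d0.png'); c2=cv2.resize(im[80:240,205:305],None,fx=3,fy=3.68,interpolation=2)
c2=cv2.resize(c2,(300,c1.shape[0])); cv2.imwrite('pics/c.png',np.hstack([c1,c2]));print(c1.shape)
```

```text
s0 5726 0.09031619854208173 ((537.2225952148438, -57.29371643066406), (334.760498046875, 333.5240783691406), 89.09100341796875) [[ 368. -222.]
 [ 701. -227.]
 [ 707.  107.]
 [ 373.  113.]]
z168 236 [ 0.489 -0.017  0.167] [ 0.454 -0.097  0.162] [0.641 0.069 0.174]
d0 3922 0.09225164677019382 ((489.5755920410156, -54.888214111328125), (334.67852783203125, 241.19467163085938), 89.23109436035156) [[ 367. -221.]
 [ 608. -224.]
 [ 612.  111.]
 [ 371.  114.]]
z168 174 [ 0.482 -0.013  0.168] [ 0.451 -0.097  0.162] [0.511 0.071 0.174]
(589, 496, 3)
```

View pics/c.png

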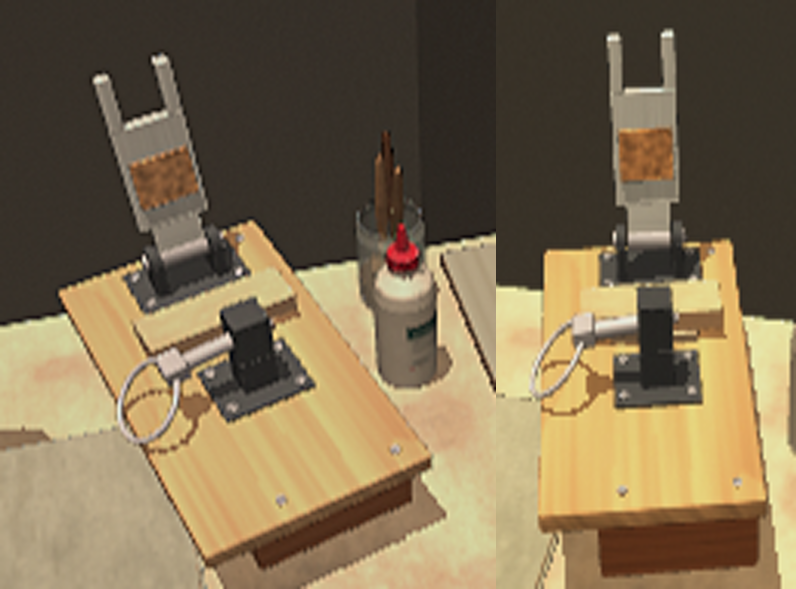

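```bash
cat >> h.py <<'E'
def rel(target,yaw,s=None):
    "world target, desired yaw(deg) of tool x -> dx,dy,dz,spin"
    s=s or get_state(); w,x,y,z=s['orientation']; M=R.from_quat([x,y,z,w]).as_matrix()
    d=M.T@(np.array(target)-s['tool_pos']); c=np.arctan2(M[1,0],M[0,0]); sp=(c-np.radians(yaw)+np.pi)%(2*np.pi)-np.pi
    return np.round(d,4),round(sp,4)
E
python3 - <<'E'
from h import *
for f in('s0','d0'):
    P=pts(f); Q=P.reshape(-1,3); Q=Q[~np.isnan(Q[:,0])]
    t=Q[(abs(Q[:,2]-.168)<.004)&(abs(Q[:,0]-.477)<.03)&(abs(Q[:,1]+.08)<.03)]
    print(f,'post',len(t),t.mean(0).round(4),np.percentile(t,[3,97],axis=0).round(4))
    # left edge of board
    b=Q[abs(Q[:,2]-.092)<.004]; b=b[(b[:,0]>.34)&(b[:,0]<.62)&(abs(b[:,1]+.05)<.2)]
    E=[];
    for y in np.arange(-.21,.1,.01):
        k=b[abs(b[:,1]-y)<.005]
        if len(k)>5: E.append((y,k[:,0].min()))
    E=np.array(E); p=np.polyfit(E[:,0],E[:,1],1); print('edge x=',p, 'yaw',-np.degrees(np.arctan(p[0])), abs(E[:,1]-np.polyval(p,E[:,0])).max())
    g=Q[(Q[:,2]>.03)&(Q[:,2]<.5)&(Q[:,0]>.1)&(Q[:,0]<.8)&(Q[:,1]>-.7)&(Q[:,1]<-.23)]
    H={}
    for q in g: H[(int(q[0]*10),int(np.floor(q[1]*10)))]=max(H.get((int(q[0]*10),int(np.floor(q[1]*10))),0),round(q[2],2))
    print(sorted(H.items()))
    # bar
    h=Q[(Q[:,2]>.2)&(Q[:,2]<.3)&(abs(Q[:,0]-.48)<.06)&(Q[:,1]>0)&(Q[:,1]<.15)]; pp=np.polyfit(h[:,2],h[:,1],1); print('bar y(z)',pp,'ang',np.degrees(np.arctan2(1,-pp[0])),h.mean(0), len(h))
    k=Q[(Q[:,2]>.02)&(Q[:,2]<.2)&(Q[:,0]>.56)&(Q[:,0]<.72)&(Q[:,1]>-.15)&(Q[:,1]<.1)]; k=k[k[:,2]>.1];print('bottle',np.median(k,axis=0))
print(rel([.43,-.15,.24],-.9))
E
```

```text
s0 post 111 [ 0.4839 -0.0829  0.1665] [[ 0.4703 -0.0953  0.1644]
 [ 0.4984 -0.0689  0.1684]]
edge x= [0.00072731 0.37982787] yaw -0.04167178102504296 0.008728337969635624
[((1, -6), np.float64(0.5)), ((1, -5), np.float64(0.39)), ((2, -6), np.float64(0.49)), ((4, -7), np.float64(0.21)), ((4, -6), np.float64(0.17)), ((5, -7), np.float64(0.5)), ((5, -6), np.float64(0.5)), ((5, -5), np.float64(0.06)), ((5, -4), np.float64(0.06)), ((6, -7), np.float64(0.5)), ((6, -6), np.float64(0.5)), ((6, -5), np.float64(0.5)), ((6, -4), np.float64(0.5)), ((7, -7), np.float64(0.12)), ((7, -6), np.float64(0.12)), ((7, -5), np.float64(0.12)), ((7, -4), np.float64(0.49))]
bar y(z) [0.28966223 0.0091829 ] ang 106.15430576348206 [0.483208   0.07739317 0.2354821 ] 701
bottle [ 0.64157282 -0.05510906  0.12280752]
d0 post 82 [ 0.4828 -0.0823  0.1682] [[ 0.4687 -0.095   0.1651]
 [ 0.4965 -0.067   0.1713]]
edge x= [0.00250864 0.37928267] yaw -0.14373395988148147 0.004560706314766683
[((1, -7), np.float64(0.35)), ((1, -6), np.float64(0.5)), ((1, -5), np.float64(0.4)), ((2, -7), np.float64(0.35)), ((2, -6), np.float64(0.48)), ((4, -7), np.float64(0.21)), ((4, -6), np.float64(0.17)), ((5, -7), np.float64(0.49)), ((5, -6), np.float64(0.49)), ((5, -5), np.float64(0.06)), ((5, -4), np.float64(0.06)), ((6, -5), np.float64(0.49)), ((6, -4), np.float64(0.49))]
bar y(z) [0.27811945 0.0133519 ] ang 105.54228346286904 [0.48222808 0.07890438 0.23569901] 538
bottle [ 0.64528648 -0.05433394  0.12346415]
(array([ 0.367, -0.28 , -0.035]), np.float64(0.3135))
```

drive_tool:
  steps:
    - [[0.026,-0.02,-0.0025,0.022],[0.052,-0.04,-0.005,0.045],[0.079,-0.06,-0.0075,0.067],[0.105,-0.08,-0.01,0.09],[0.131,-0.1,-0.0125,0.112],[0.157,-0.12,-0.015,0.134],[0.184,-0.14,-0.0175,0.157],[0.21,-0.16,-0.02,0.179],[0.236,-0.18,-0.0225,0.202],[0.262,-0.2,-0.025,0.224],[0.288,-0.22,-0.0275,0.246],[0.315,-0.24,-0.03,0.269],[0.341,-0.26,-0.0325,0.291],[0.367,-0.28,-0.035,0.3135],[0.367,-0.28,-0.035,0.3135]]
  jaw: 60

```text
time: 1.6
tool_pos: [0.4314, -0.1477, 0.2402]
orientation: [-0.001, 1.0, -0.005, 0.0]
contact_force: [0.7, 0.3, -0.1]
grip_width: 0.0564
gripper_force: 0.0
```

Run:
```python
from h import *
s=get_state(); print(s['q'].round(3),s['tool_pos'],s['orientation'],s['contact_force'])
p,d=snap('wrist','w1'); cv2.imwrite('pics/w1b.png',cv2.resize(p[:,:,::-1],(800,600),interpolation=2))
print(np.load('pics/w1.npz')['T'].round(3),np.load('pics/w1.npz')['K'][0])
```

```text
[-4.550e-01 -1.280e-01  1.514e+00  1.000e-03  1.756e+00  1.126e+00] [ 0.43136656 -0.14771867  0.24022922] [-6.64958638e-04  9.99985791e-01 -5.28864662e-03  7.89671732e-05] [ 0.74463112  0.27219568 -0.07741018]
[[-0.01  -0.966 -0.259  0.507]
 [-1.     0.009  0.003 -0.149]
 [-0.001  0.26  -0.966  0.421]
 [ 0.     0.     0.     1.   ]] [368.40089178   0.         277.72106138]
```

View pics/w1b.png

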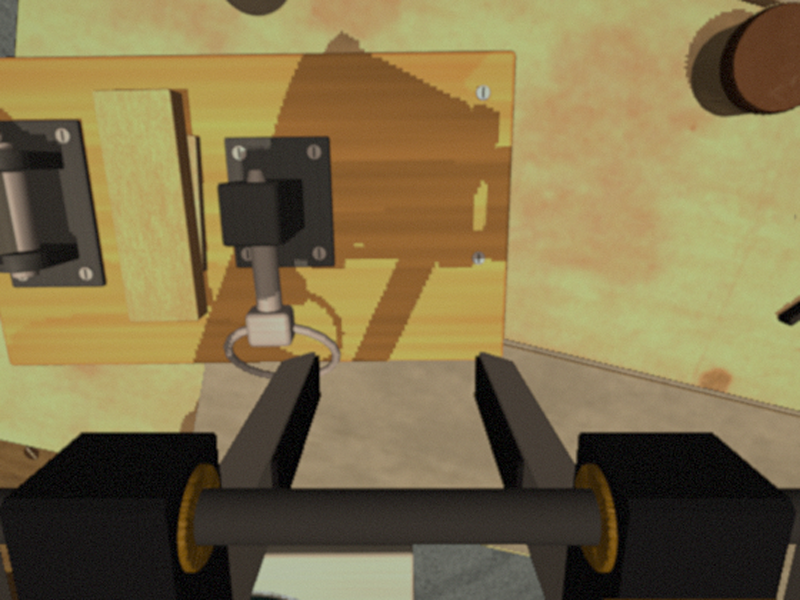

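The wrist view (800 px scale) shows the post top at about (250,212). The pin shank runs from (258,245) to (268,310), the head is at (270,325) and the ring hangs behind it. The board's front-right corners are at (515,52) and (503,358).

Run:
```python
from h import *
z=np.load('pics/w1.npz');K=z['K'];T=z['T']
def ray(u,v,h):
    r=T[:3,:3]@np.array([(u*.7-K[0,2])/K[0,0],(v*.7-K[1,2])/K[1,1],1]); return T[:3,3]+r*(h-T[2,3])/r[2]
for n,u,v in(('+x-y',515,52),('-x-y',503,358),('+x mid',150,56),('-x left',12,363)): print(n,ray(u,v,.092).round(4))
P=pts('w1'); Q=P.reshape(-1,3); Q=Q[~np.isnan(Q[:,0])]
t=Q[(abs(Q[:,2]-.168)<.004)&(abs(Q[:,0]-.483)<.03)&(abs(Q[:,1]+.082)<.03)]
print('post',len(t),t.mean(0).round(4),np.percentile(t,[1,99],axis=0).round(4))
g=Q[(Q[:,2]>.125)&(Q[:,2]<.165)&(Q[:,0]<.468)&(Q[:,0]>.33)&(abs(Q[:,1]+.085)<.04)]
for x in np.arange(.36,.468,.006):
    k=g[abs(g[:,0]-x)<.003]
    if len(k)>2: print(round(x,3),len(k),'y',k[:,1].min().round(4),k[:,1].max().round(4),'ztop',np.percentile(k[:,2],95).round(4))
b=Q[(abs(Q[:,2]-.092)<.004)&(Q[:,0]>.37)&(Q[:,0]<.58)&(Q[:,1]<-.09)&(Q[:,1]>-.225)]
print(np.percentile(b,[.5,99.5],axis=0))
```

```text
+x-y [ 0.5672 -0.2168  0.092 ]
-x-y [ 0.3806 -0.2178  0.092 ]
+x mid [ 0.5672 -0.0074  0.092 ]
-x left [0.3802 0.1094 0.092 ]
post 1885 [ 0.4844 -0.0781  0.1692] [[ 0.4695 -0.0913  0.165 ]
 [ 0.4989 -0.064   0.1709]]
0.402 53 y -0.1112 -0.0452 ztop 0.1302
0.408 82 y -0.1101 -0.0456 ztop 0.1352
0.414 340 y -0.1059 -0.0493 ztop 0.1509
0.42 311 y -0.098 -0.0568 ztop 0.1515
0.426 246 y -0.0897 -0.0657 ztop 0.1521
0.432 242 y -0.0889 -0.0663 ztop 0.1509
0.438 137 y -0.0844 -0.0711 ztop 0.1502
0.444 133 y -0.0847 -0.0712 ztop 0.1509
0.45 141 y -0.0842 -0.0712 ztop 0.1514
0.456 147 y -0.0845 -0.0711 ztop 0.1523
0.462 145 y -0.0843 -0.0714 ztop 0.1531
0.468 36 y -0.0842 -0.071 ztop 0.153
[[ 0.38164198 -0.21616206  0.09086442]
 [ 0.5679878  -0.09110646  0.09498607]]
```

Run:
```python
from h import *
s=get_state(); print(s['tool_pos']); print(rel([.446,-.078,.20],0),rel([.446,-.078,.138],0))
```

```text
[ 0.43042429 -0.14925754  0.24005424]
(array([ 0.0148, -0.0714,  0.04  ]), np.float64(-0.012)) (array([ 0.0148, -0.0714,  0.102 ]), np.float64(-0.012))
```

drive_tool:
  steps:
    - [[0.003,-0.018,0.01,-0.003],[0.007,-0.036,0.02,-0.006],[0.011,-0.054,0.03,-0.009],[0.015,-0.0715,0.04,-0.012],[0.015,-0.0715,0.055,-0.012],[0.015,-0.0715,0.07,-0.012],[0.015,-0.0715,0.085,-0.012],[0.015,-0.0715,0.095,-0.012],[0.015,-0.0715,0.102,-0.012],[0.015,-0.0715,0.102,-0.012],[0.015,-0.0715,0.102,-0.012],[0.015,-0.0715,0.102,-0.012]]

```text
time: 2.85
tool_pos: [0.4467, -0.0795, 0.1393]
orientation: [0.0, 1.0, -0.002, 0.001]
contact_force: [0.1, -1.0, -0.0]
grip_width: 0.0563
gripper_force: 0.0
```

Run:
```python
from h import *
s=get_state(); print(s['tool_pos'],s['q'].round(3),s['contact_force']); print(rel([.446,-.078,.138],0))
p,d=snap('wrist','w2'); cv2.imwrite('pics/w2b.png',cv2.resize(p[60:,60:420,::-1],(800,600*800//800),interpolation=2))
```

```text
[ 0.44669243 -0.07951134  0.13933247] [-0.301 -0.108  1.696 -0.     1.552  1.274] [ 0.14071292 -1.04089333 -0.03499465]
(array([-0.0007, -0.0015,  0.0013]), np.float64(-0.0038))
```

View pics/w2b.png

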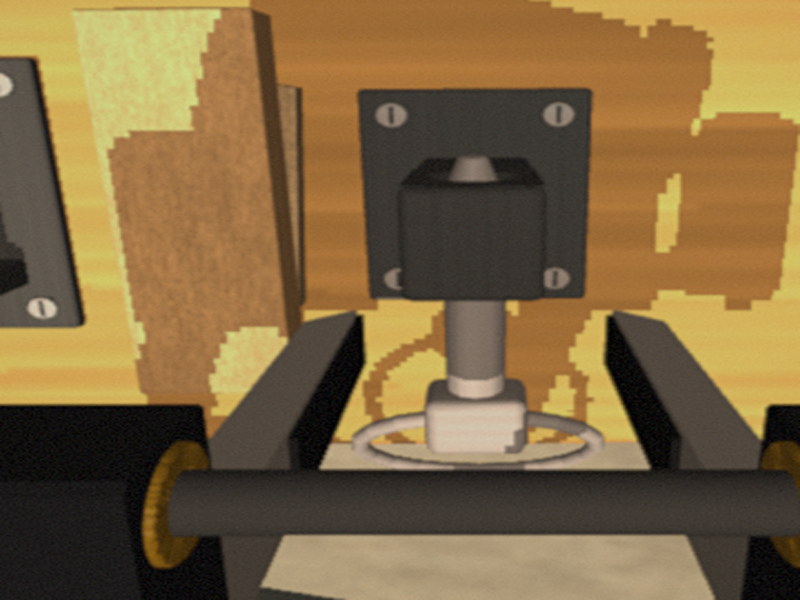

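The pin shank, at (475,345), lies between the open fingers, whose tips are at 362 and 607. The post is centred at (475,240). Closing on the shank.

drive_tool:
  steps:
    - [[0,-0.0015,0.001,-0.003],[0,-0.0015,0.001,-0.003],[0,-0.0015,0.001,-0.003],[0,-0.0015,0.001,-0.003],[0,-0.0015,0.001,-0.003],[0,-0.0015,0.001,-0.003]]
  jaw: 0

```text
time: 3.5
tool_pos: [0.4462, -0.0775, 0.1375]
orientation: [-0.0, 1.0, -0.0, -0.0]
contact_force: [-0.5, 1.7, -0.2]
grip_width: 0.013
gripper_force: 30.0
```

drive_tool:
  steps:
    - [[-0.01,0,0,0],[-0.022,0,0,0],[-0.034,0,0,0],[-0.046,0,0,0],[-0.058,0,0,0],[-0.058,0,0,0],[-0.055,0.02,-0.001,0],[-0.045,0.045,-0.001,0],[-0.03,0.07,-0.001,0],[-0.01,0.085,0,0],[0.01,0.087,0.01,0],[0.022,0.087,0.02,0],[0.022,0.087,0.03,0],[0.022,0.087,0.034,0],[0.022,0.087,0.038,0],[0.022,0.087,0.038,0]]

```text
time: 5.1
tool_pos: [0.4674, -0.1645, 0.0991]
orientation: [-0.0, 1.0, -0.0, -0.0]
contact_force: [0.2, 0.2, -2.4]
grip_width: 0.0131
gripper_force: 30.0
```

Run:
```python
from h import *
s=get_state(); print(s['tool_pos'],s['contact_force'],s['grip_width'])
p,d=snap('wrist','w3'); p2,d2=snap('side','d3')
a=cv2.resize(p[60:,60:420,::-1],(400,400),interpolation=2); b=cv2.resize(p2[130:240,200:310,::-1],(400,400),interpolation=2)
cv2.imwrite('pics/w3b.png',np.hstack([a,b]))
```

```text
[ 0.46740767 -0.16446054  0.09913251] [ 0.17325751  0.20757827 -2.38205413] 0.013112561993048395
```

View pics/w3b.png

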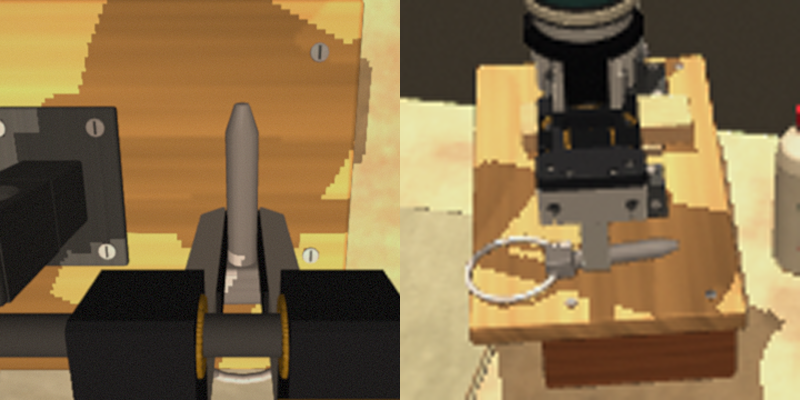

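The pin is held just above the free board with its tip slightly up, and the ring lies back on the board. Lowering it and letting go.

drive_tool:
  steps:
    - [[0,0,0.002,0],[0,0,0.004,0],[0,0,0.0055,0],[0,0,0.0055,0]]

```text
time: 5.6
tool_pos: [0.4691, -0.165, 0.0949]
orientation: [0.0, 1.0, -0.0, 0.001]
contact_force: [2.5, 0.5, 2.6]
grip_width: 0.0131
gripper_force: 30.0
```

drive_tool:
  steps:
    - [[0,0,0,0],[0,0,0,0],[0,0,0,0],[0,0,0,0],[0,0,0,0]]
  jaw: 40

```text
time: 6.1
tool_pos: [0.468, -0.1647, 0.0938]
orientation: [-0.0, 1.0, -0.0, -0.0]
contact_force: [0.4, -0.0, -0.2]
grip_width: 0.0375
gripper_force: 0.0
```

drive_tool:
  steps:
    - [[0,0,-0.03,0],[0,0,-0.06,0],[0,0,-0.09,0],[0,0,-0.11,0],[0,0,-0.11,0]]

```text
time: 6.6
tool_pos: [0.4698, -0.1655, 0.2077]
orientation: [0.002, 1.0, -0.0, 0.003]
contact_force: [-0.4, 0.0, 0.1]
grip_width: 0.0378
gripper_force: 0.0
```

Run:
```python
from h import *
s=get_state(); print(s['tool_pos'],s['q'].round(3),s['contact_force'])
p,d=snap('wrist','w4'); P=pts('w4'); Q=P.reshape(-1,3); Q=Q[~np.isnan(Q[:,0])]
g=Q[(Q[:,2]>.097)&(Q[:,2]<.125)&(Q[:,0]<.57)&(Q[:,0]>.39)&(Q[:,1]<-.125)&(Q[:,1]>-.205)]
for x in np.arange(.39,.56,.006):
    k=g[abs(g[:,0]-x)<.003]
    if len(k)>2: print(round(x,3),len(k),'y',k[:,1].min().round(4),k[:,1].max().round(4),'ztop',np.percentile(k[:,2],95).round(4))
```

```text
[ 0.46982598 -0.16553773  0.2077223 ] [-0.453 -0.035  1.491 -0.     1.678  1.119] [-0.39179083  0.00217124  0.08379209]
0.39 46 y -0.1941 -0.136 ztop 0.0994
0.396 79 y -0.1965 -0.1335 ztop 0.0999
0.402 64 y -0.1981 -0.1337 ztop 0.1005
0.408 28 y -0.1971 -0.1347 ztop 0.1005
0.414 17 y -0.196 -0.1357 ztop 0.1009
0.42 29 y -0.1959 -0.1359 ztop 0.1014
0.426 69 y -0.1959 -0.1361 ztop 0.1019
0.432 104 y -0.194 -0.1361 ztop 0.1025
0.438 328 y -0.1888 -0.1414 ztop 0.1106
0.444 229 y -0.1803 -0.149 ztop 0.111
0.45 231 y -0.1769 -0.1531 ztop 0.111
0.456 197 y -0.1759 -0.154 ztop 0.1091
0.462 118 y -0.1711 -0.1581 ztop 0.1074
0.468 132 y -0.1719 -0.1582 ztop 0.1073
0.474 128 y -0.172 -0.1582 ztop 0.1077
0.48 133 y -0.1719 -0.1583 ztop 0.1074
0.486 133 y -0.1719 -0.1583 ztop 0.1076
0.492 140 y -0.1719 -0.1584 ztop 0.1074
0.498 133 y -0.1718 -0.1584 ztop 0.1075
0.504 141 y -0.1718 -0.1584 ztop 0.1074
0.51 143 y -0.1718 -0.1585 ztop 0.1076
0.516 137 y -0.1717 -0.1585 ztop 0.1074
0.522 108 y -0.1701 -0.1593 ztop 0.1063
0.528 43 y -0.1686 -0.1617 ztop 0.104
```

Run:
```python
from h import *
D=np.array([(.088,1.372,np.hypot(.1613,.5253),.2043),(-.128,1.514,np.hypot(.4304,.1493),.2401),(-.108,1.696,np.hypot(.4467,.0795),.1393),(-.035,1.491,np.hypot(.4698,.1655),.2077)])
A=[];B=[]
for q2,q3,r,z in D:
    t=q2+q3; A.append([1,0,np.sin(q2),np.sin(t)]);B.append(r);A.append([0,1,np.cos(q2),np.cos(t)]);B.append(z)
x,res,rk,sv=np.linalg.lstsq(np.array(A),np.array(B),rcond=None); print('r0,z0,a,b',x.round(3),np.abs(np.array(A)@x-B).max(),sv.round(3))
for f in('s0','d0'):
    Q=pts(f).reshape(-1,3); k=Q[(Q[:,1]>.1)&(Q[:,0]>.3)&(Q[:,0]<.7)&(Q[:,2]>.02)]
    print(f,len(k)); 
    for lo,hi in((.02,.15),(.15,.3),(.3,.5)):
        m=k[(k[:,2]>lo)&(k[:,2]<hi)]; 
        if len(m): print(lo,len(m),np.percentile(m,[0,5,50,95],axis=0).round(3).tolist())
```

```text
r0,z0,a,b [ 0.015 -0.299  0.45   0.499] 0.011161164941929702 [2.863 2.789 0.12  0.103]
s0 3549
0.02 3241 [[0.3, 0.1, 0.02], [0.345, 0.93, 0.027], [0.507, 0.978, 0.086], [0.679, 1.022, 0.143]]
0.15 308 [[0.369, 0.101, 0.15], [0.381, 0.959, 0.151], [0.448, 0.994, 0.159], [0.577, 1.014, 0.174]]
d0 5254
0.02 2623 [[0.3, 0.1, 0.02], [0.321, 0.932, 0.027], [0.504, 0.981, 0.089], [0.679, 1.031, 0.144]]
0.15 2631 [[0.3, 0.101, 0.15], [0.323, 0.933, 0.156], [0.513, 0.979, 0.211], [0.681, 1.031, 0.264]]
```

drive_tool:
  steps:
    - [[-0.02,-0.029,-0.005,-0.12],[-0.04,-0.058,-0.01,-0.25],[-0.06,-0.087,-0.01,-0.38],[-0.08,-0.115,-0.01,-0.51],[-0.08,-0.147,-0.01,-0.64],[-0.08,-0.179,-0.01,-0.77],[-0.08,-0.211,-0.01,-0.9],[-0.08,-0.243,-0.01,-1.03],[-0.08,-0.275,-0.01,-1.16],[-0.08,-0.305,-0.01,-1.29],[-0.06,-0.305,-0.01,-1.42],[-0.03,-0.305,-0.01,-1.55],[0,-0.305,-0.01,-1.571],[0.014,-0.305,-0.01,-1.571],[0.014,-0.305,-0.01,-1.571]]
  jaw: 0

```text
time: 8.15
tool_pos: [0.4825, 0.1399, 0.2108]
orientation: [-0.001, 0.708, 0.707, -0.002]
contact_force: [0.6, -1.6, -0.2]
grip_width: 0.0006
gripper_force: 0.0
```

Run:
```python
from h import *
s=get_state(); print(s['tool_pos'],s['q'].round(3),s['orientation'],s['contact_force'])
```

```text
[0.48247763 0.13994492 0.21079071] [ 0.17  -0.016  1.467 -0.     1.696  0.171] [-0.00141926  0.70752455  0.70668392 -0.00219807] [ 0.5626936  -1.59972456 -0.16348204]
```

drive_tool:
  steps:
    - [[-0.025,0.0015,0,0],[-0.045,0.0015,-0.004,0],[-0.064,0.0015,-0.007,0],[-0.076,0.0015,-0.007,0],[-0.087,0.0015,-0.006,0],[-0.099,0.0015,-0.0025,0],[-0.11,0.0015,0.002,0],[-0.12,0.0015,0.008,0],[-0.129,0.0015,0.015,0],[-0.137,0.0015,0.024,0],[-0.145,0.0015,0.0325,0],[-0.151,0.0015,0.043,0],[-0.155,0.0015,0.0535,0],[-0.158,0.0015,0.065,0],[-0.16,0.0015,0.072,0],[-0.16,0.0015,0.075,0]]

```text
time: 9.75
tool_pos: [0.4834, -0.0199, 0.1377]
orientation: [-0.0, 0.707, 0.707, -0.001]
contact_force: [-0.2, -0.1, 1.5]
grip_width: 0.0004
gripper_force: 0.5
```

drive_tool:
  steps:
    - [[0,0,0.001,0],[0,0,0.002,0],[0,0,0.003,0],[0,0,0.003,0]]

```text
time: 10.15
tool_pos: [0.4839, -0.0196, 0.1361]
orientation: [0.0, 0.707, 0.707, 0.0]
contact_force: [-0.5, -0.7, 0.7]
grip_width: 0.0008
gripper_force: 0.2
```

drive_tool:
  steps:
    - [[0,0,0.001,0],[0,0,0.002,0],[0,0,0.003,0],[0,0,0.004,0],[0,0,0.004,0],[0,0,0.004,0]]

```text
time: 10.75
tool_pos: [0.484, -0.0197, 0.1342]
orientation: [0.001, 0.707, 0.707, 0.0]
contact_force: [-4.3, -0.1, 8.7]
grip_width: 0.0006
gripper_force: 4.5
```

drive_tool:
  steps:
    - [[0,0,0.002,0],[0,0,0.002,0],[0,0,-0.03,0],[0,0,-0.07,0.05],[-0.015,-0.001,-0.08,0.19],[-0.03,-0.003,-0.08,0.33],[-0.045,-0.005,-0.08,0.47],[-0.06,-0.007,-0.08,0.61],[-0.075,-0.009,-0.08,0.75],[-0.09,-0.011,-0.08,0.89],[-0.105,-0.013,-0.08,1.03],[-0.12,-0.015,-0.08,1.17],[-0.135,-0.016,-0.08,1.31],[-0.146,-0.0165,-0.08,1.45],[-0.146,-0.0165,-0.08,1.571],[-0.146,-0.0165,-0.08,1.571]]

```text
time: 12.35
tool_pos: [0.4672, -0.166, 0.2116]
orientation: [-0.0, 1.0, -0.001, -0.0]
contact_force: [0.1, -0.5, 0.5]
grip_width: 0.0006
gripper_force: 0.0
```

Run:
```python
from h import *
s=get_state(); print(s['tool_pos'],s['q'].round(3),s['orientation'])
p,d=snap('wrist','w5'); P=pts('w5'); Q=P.reshape(-1,3); Q=Q[~np.isnan(Q[:,0])]
for x0,x1 in((.455,.464),(.505,.513)):
  for y0 in (-.04,-.02,0,.02):
    k=Q[(Q[:,0]>x0)&(Q[:,0]<x1)&(abs(Q[:,1]-y0)<.01)]; print(x0,y0,len(k),np.median(k[:,2]).round(4) if len(k) else '')
p2,d2=snap('side','d5'); Q=pts('d5').reshape(-1,3);
for x0,x1 in((.455,.464),(.47,.49)):
  for y0 in (-.04,-.02,0,.02):
    k=Q[(Q[:,0]>x0)&(Q[:,0]<x1)&(abs(Q[:,1]-y0)<.01)&(Q[:,2]<.15)]; print('side',x0,y0,len(k),np.median(k[:,2]).round(4) if len(k) else '')
print(rel([.468,-.165,.0935],0))
Q=P.reshape(-1,3); g=Q[(Q[:,2]>.097)&(Q[:,2]<.125)&(Q[:,0]<.57)&(Q[:,0]>.43)&(Q[:,1]<-.145)&(Q[:,1]>-.185)]
for x in (.47,.51): k=g[abs(g[:,0]-x)<.003]; print(x,k[:,1].min(),k[:,1].max())
k=g[abs(g[:,1]+.165)<.004]; print(k[:,0].max())
```

```text
[ 0.4671968  -0.16597967  0.21158351] [-0.456 -0.035  1.484  0.     1.693  1.116] [-1.49330181e-04  9.99999842e-01 -5.30809121e-04 -1.10035774e-04]
0.455 -0.04 304 0.1349
0.455 -0.02 318 0.1349
0.455 0 313 0.135
0.455 0.02 320 0.1349
0.505 -0.04 390 0.1349
0.505 -0.02 337 0.1348
0.505 0 342 0.1349
0.505 0.02 297 0.1349
side 0.455 -0.04 2 0.1341
side 0.455 -0.02 0 
side 0.455 0 0 
side 0.455 0.02 0 
side 0.47 -0.04 0 
side 0.47 -0.02 6 0.1343
side 0.47 0 21 0.1338
side 0.47 0.02 10 0.1337
(array([ 0.0008, -0.0005,  0.1183]), np.float64(0.0019))
0.47 -0.17121699593620224 -0.15817993270696307
0.51 -0.17189348806433638 -0.15852315709374384
0.5281451403287788
```

The bar is level, with its face at .1349 all along it. Regrasping the pin.

drive_tool:
  steps:
    - [[0,0,0.01,0],[0,0,0.03,0],[0,0,0.05,0],[0,0,0.07,0],[0,0,0.09,0],[0,0,0.105,0],[0,0,0.113,0],[0,0,0.117,0],[0,0,0.1175,0],[0,0,0.1175,0]]
  jaw: 42

```text
time: 13.45
tool_pos: [0.4677, -0.1659, 0.0952]
orientation: [0.0, 1.0, -0.0, 0.001]
contact_force: [1.3, -1.5, -0.3]
grip_width: 0.0394
gripper_force: 0.0
```

drive_tool:
  steps:
    - [[0,0,0,0],[0,0,0,0],[0,0,0,0],[0,0,0,0],[0,0,0,0]]
  jaw: 0

```text
time: 13.95
tool_pos: [0.4674, -0.1658, 0.0948]
orientation: [0.0, 1.0, -0.0, 0.0]
contact_force: [0.3, 0.1, 1.2]
grip_width: 0.013
gripper_force: 30.0
```

drive_tool:
  steps:
    - [[0,0,-0.01,0],[0,0,-0.025,0],[-0.01,0,-0.045,0],[-0.03,0,-0.06,0],[-0.055,0,-0.06,0],[-0.08,0,-0.06,0],[-0.095,-0.02,-0.055,0],[-0.095,-0.05,-0.05,0],[-0.095,-0.075,-0.047,0],[-0.095,-0.087,-0.047,0],[-0.095,-0.087,-0.047,0],[-0.095,-0.087,-0.047,0]]

```text
time: 15.15
tool_pos: [0.3726, -0.0792, 0.1419]
orientation: [0.001, 1.0, -0.0, 0.0]
contact_force: [0.2, -0.1, -1.0]
grip_width: 0.013
gripper_force: 30.0
```

Run:
```python
from h import *
s=get_state(); print(s['tool_pos'],s['q'].round(3),s['orientation'],s['grip_width'])
p,d=snap('wrist','w6'); P=pts('w6'); Q=P.reshape(-1,3); Q=Q[~np.isnan(Q[:,0])]
g=Q[(Q[:,2]>.137)&(Q[:,2]<.165)&(Q[:,0]<.468)&(Q[:,0]>.36)&(abs(Q[:,1]+.078)<.02)]
for x in np.arange(.36,.468,.006):
    k=g[abs(g[:,0]-x)<.003]
    if len(k)>2: print(round(x,3),len(k),'y',k[:,1].min().round(4),k[:,1].max().round(4),'ztop',np.percentile(k[:,2],95).round(4))
t=Q[(abs(Q[:,2]-.168)<.004)&(abs(Q[:,0]-.483)<.03)&(abs(Q[:,1]+.082)<.03)]
print('post',len(t),t.mean(0).round(4),np.percentile(t,[1,99],axis=0).round(4))
cv2.imwrite('pics/w6b.png',cv2.resize(p[40:,60:440,::-1],(800,600),interpolation=2))
```

```text
[ 0.37258986 -0.07921037  0.14190051] [-3.580e-01 -2.830e-01  1.835e+00 -1.000e-03  1.589e+00  1.213e+00] [ 6.11771703e-04  9.99999772e-01 -9.37015577e-05  2.69787484e-04] 0.013029333652165298
0.36 135 y -0.0857 -0.0728 ztop 0.1545
0.366 309 y -0.0858 -0.0727 ztop 0.1591
0.372 315 y -0.0857 -0.0727 ztop 0.1588
0.378 404 y -0.0873 -0.0711 ztop 0.161
0.384 940 y -0.0978 -0.0605 ztop 0.1639
0.39 328 y -0.086 -0.0725 ztop 0.1546
0.396 329 y -0.0859 -0.0725 ztop 0.1546
0.402 338 y -0.0858 -0.0726 ztop 0.1546
0.408 347 y -0.0857 -0.0727 ztop 0.1546
0.414 366 y -0.0862 -0.0722 ztop 0.1546
0.42 382 y -0.0862 -0.0722 ztop 0.1545
0.426 311 y -0.0851 -0.0732 ztop 0.1535
0.432 157 y -0.0832 -0.0752 ztop 0.1518
post 4354 [ 0.4788 -0.0773  0.1693] [[ 0.4689 -0.0908  0.1654]
 [ 0.4888 -0.0636  0.1711]]
```

View pics/w6b.png

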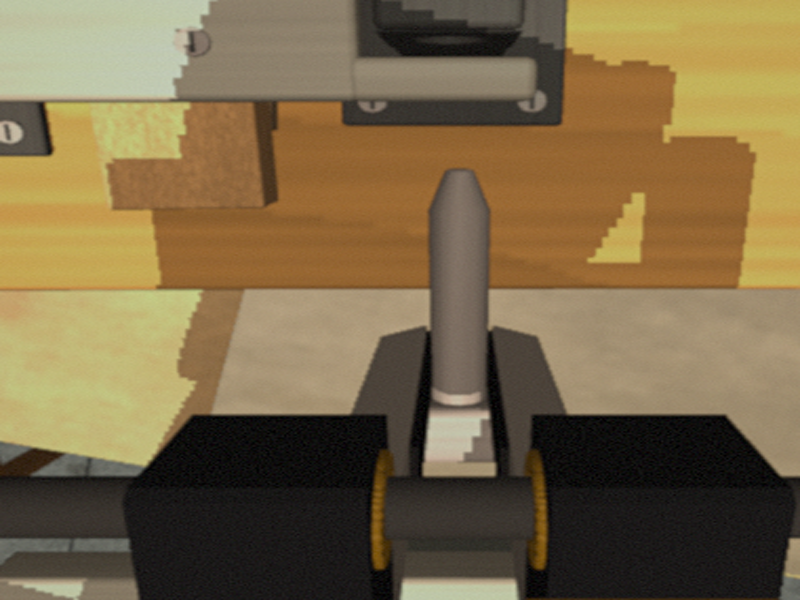

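The pin is level in the grip, with its tip at (458,175). Its axis is about 1.6 mm to the -y side of the bore, so I correct for that and insert.

drive_tool:
  steps:
    - [[0.008,-0.0016,0,0],[0.018,-0.0016,0,0],[0.027,-0.0016,0,0],[0.032,-0.0016,0,0],[0.036,-0.0016,0,0],[0.04,-0.0016,0,0],[0.044,-0.0016,0,0],[0.048,-0.0016,0,0],[0.048,-0.0016,0,0]]

```text
time: 16.1
tool_pos: [0.4206, -0.0771, 0.1415]
orientation: [0.0, 1.0, -0.0, 0.0]
contact_force: [-0.2, 1.1, -2.1]
grip_width: 0.0128
gripper_force: 30.0
```

drive_tool:
  steps:
    - [[0.006,0,0,0],[0.012,0,0,0],[0.018,0,0,0],[0.024,0,0,0],[0.03,0,0,0],[0.034,0,0,0],[0.034,0,0,0]]

```text
time: 16.8
tool_pos: [0.4547, -0.0771, 0.1414]
orientation: [0.0, 1.0, -0.0, -0.0]
contact_force: [0.1, -0.1, -1.1]
grip_width: 0.0129
gripper_force: 30.0
```

drive_tool:
  steps:
    - [[0,0,0,0],[0,0,0,0],[0,0,0,0],[0,0,0,0]]
  jaw: 35

```text
time: 17.2
tool_pos: [0.4543, -0.0771, 0.1417]
orientation: [0.0, 1.0, -0.0, 0.0]
contact_force: [-0.3, -0.8, 0.3]
grip_width: 0.0328
gripper_force: 0.0
```

drive_tool:
  steps:
    - [[0,0,-0.02,0],[0,0,-0.04,0],[0,0,-0.06,0],[-0.025,0,-0.06,0],[-0.05,0,-0.06,0],[-0.05,0,-0.06,0]]

```text
time: 17.8
tool_pos: [0.4028, -0.077, 0.2021]
orientation: [0.0, 1.0, -0.001, 0.0]
contact_force: [-0.3, 0.7, -0.3]
grip_width: 0.0332
gripper_force: 0.0
```

Run:
```python
from h import *
s=get_state(); print(s['tool_pos'],s['q'].round(3),s['contact_force'],s['grip_width'])
p,d=snap('wrist','w7'); P=pts('w7'); Q=P.reshape(-1,3); Q=Q[~np.isnan(Q[:,0])]
g=Q[(Q[:,2]>.11)&(Q[:,2]<.165)&(Q[:,0]<.468)&(Q[:,0]>.34)&(abs(Q[:,1]+.078)<.04)]
for x in np.arange(.34,.468,.004):
    k=g[abs(g[:,0]-x)<.002]
    if len(k)>2: print(round(x,3),len(k),'y',k[:,1].min().round(4),k[:,1].max().round(4),'z',np.percentile(k[:,2],[5,95]).round(4))
cv2.imwrite('pics/w7b.png',cv2.resize(p[40:,60:440,::-1],(800,600),interpolation=2))
```

```text
[ 0.40279975 -0.07701618  0.20213472] [-0.327 -0.231  1.675 -0.     1.696  1.245] [-0.26484079  0.66712751 -0.32532178] 0.03318177912141106
0.384 6 y -0.0572 -0.0533 z [0.1102 0.1111]
0.388 55 y -0.1052 -0.049 z [0.1101 0.1134]
0.392 68 y -0.1071 -0.0466 z [0.1113 0.1168]
0.396 69 y -0.1105 -0.0445 z [0.1143 0.1203]
0.4 56 y -0.1108 -0.0437 z [0.1181 0.1241]
0.404 59 y -0.112 -0.043 z [0.122  0.1271]
0.408 55 y -0.1116 -0.0436 z [0.1247 0.1303]
0.412 65 y -0.1102 -0.044 z [0.129  0.1333]
0.416 77 y -0.11 -0.045 z [0.1311 0.1367]
0.42 156 y -0.1066 -0.0484 z [0.135  0.1518]
0.424 358 y -0.1042 -0.0515 z [0.1382 0.1535]
0.428 328 y -0.099 -0.0567 z [0.1407 0.1537]
0.432 233 y -0.0897 -0.0648 z [0.1509 0.1543]
0.436 239 y -0.0896 -0.0655 z [0.1513 0.1546]
0.44 259 y -0.0892 -0.0658 z [0.1432 0.1539]
0.444 134 y -0.0839 -0.071 z [0.1465 0.1516]
0.448 128 y -0.0838 -0.071 z [0.1468 0.1522]
0.452 204 y -0.0956 -0.0381 z [0.1335 0.152 ]
0.456 537 y -0.0969 -0.0381 z [0.1338 0.152 ]
0.46 541 y -0.0968 -0.0382 z [0.1339 0.1525]
0.464 580 y -0.0968 -0.038 z [0.133  0.1528]
```

View pics/w7b.png

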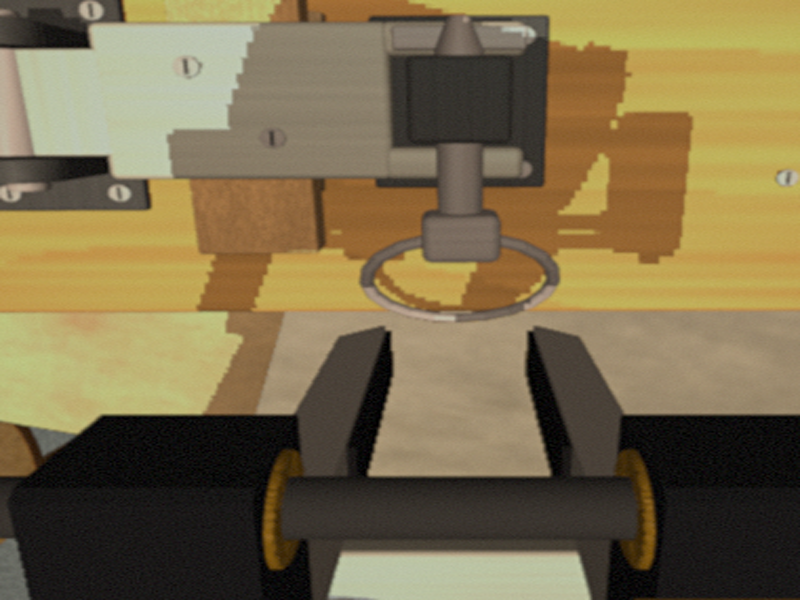

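The pin is in the bore with about 27 mm of bare shank left. The head is at (460,235) and the ring hangs behind it, its far wire at (455,318). I put the closed fingers down inside the ring behind the head and push.

drive_tool:
  steps:
    - [[0,0,0,0],[0,0,0,0],[0,0,0.015,0],[0,0,0.03,0],[0,0,0.045,0],[0,0,0.06,0],[0,0,0.066,0],[0,0,0.066,0],[0.006,0,0.066,0],[0.012,0,0.066,0],[0.018,0,0.066,0],[0.024,0,0.066,0],[0.028,0,0.066,0],[0.032,0,0.066,0],[0.034,0,0.066,0],[0.034,0,0.066,0]]
  jaw: 0

```text
time: 19.45
tool_pos: [0.4386, -0.0771, 0.1355]
orientation: [0.0, 1.0, -0.0, 0.0]
contact_force: [-0.3, 0.7, -0.4]
grip_width: 0.0002
gripper_force: 0.0
```

drive_tool:
  steps:
    - [[0.001,0,0,0],[0.002,0,0,0],[0.003,0,0,0],[0.003,0,0,0]]

```text
time: 19.85
tool_pos: [0.4392, -0.0771, 0.1353]
orientation: [0.0, 1.0, -0.0, -0.002]
contact_force: [-6.6, -0.7, 4.1]
grip_width: 0.0006
gripper_force: 3.2
```

drive_tool:
  steps:
    - [[0.001,0,0,0],[0.001,0,0,0],[-0.006,0,0,0],[-0.012,0,0,0],[-0.012,0,-0.025,0],[-0.02,0,-0.05,0],[-0.035,0,-0.07,0],[-0.05,0,-0.07,0],[-0.05,0,-0.07,0]]

```text
time: 20.75
tool_pos: [0.391, -0.0772, 0.2067]
orientation: [0.001, 1.0, -0.001, 0.002]
contact_force: [0.4, 0.5, -0.6]
grip_width: 0.0007
gripper_force: 0.0
```

Run:
```python
from h import *
s=get_state(); print(s['tool_pos'],s['q'].round(3),s['contact_force'],s['grip_width'])
p,d=snap('wrist','w8'); P=pts('w8'); Q=P.reshape(-1,3); Q=Q[~np.isnan(Q[:,0])]
g=Q[(Q[:,2]>.105)&(Q[:,2]<.165)&(Q[:,0]<.472)&(Q[:,0]>.34)&(abs(Q[:,1]+.078)<.04)]
for x in np.arange(.37,.472,.004):
    k=g[abs(g[:,0]-x)<.002]; c=k[abs(k[:,1]+.078)<.004]
    if len(k)>2: print(round(x,3),len(k),'y',k[:,1].min().round(4),k[:,1].max().round(4),'z',np.percentile(k[:,2],[5,95]).round(4),'mid',len(c),np.percentile(c[:,2],[5,95]).round(4) if len(c) else '')
k=Q[(abs(Q[:,1]+.078)<.004)&(Q[:,0]>.499)&(Q[:,0]<.55)&(Q[:,2]>.125)]; print('tip',k[:,0].max() if len(k) else '')
```

```text
[ 0.3909685  -0.07717557  0.20666626] [-0.337 -0.261  1.69   0.     1.709  1.235] [ 0.38152766  0.4908442  -0.60693047] 0.000731808421927264
0.402 28 y -0.0914 -0.0769 z [0.1103 0.1134] mid 7 [0.1103 0.1121]
0.406 212 y -0.1029 -0.0654 z [0.1101 0.1172] mid 52 [0.1098 0.1128]
0.41 145 y -0.1079 -0.0594 z [0.1104 0.1215] mid 4 [0.1099 0.1119]
0.414 106 y -0.1116 -0.0552 z [0.1114 0.1256] mid 0 
0.418 84 y -0.1127 -0.0516 z [0.1139 0.1288] mid 0 
0.422 81 y -0.1148 -0.0498 z [0.116  0.1324] mid 0 
0.426 72 y -0.1151 -0.0485 z [0.1186 0.1353] mid 0 
0.43 77 y -0.1153 -0.0475 z [0.1211 0.1383] mid 0 
0.434 80 y -0.115 -0.0471 z [0.1241 0.1406] mid 0 
0.438 79 y -0.113 -0.0475 z [0.1281 0.1429] mid 0 
0.442 96 y -0.1122 -0.0476 z [0.131  0.1451] mid 0 
0.446 114 y -0.1089 -0.0496 z [0.1336 0.1476] mid 0 
0.45 302 y -0.106 -0.0514 z [0.1375 0.1576] mid 52 [0.1545 0.1575]
0.454 544 y -0.1012 -0.038 z [0.1341 0.1581] mid 91 [0.1554 0.1583]
0.458 586 y -0.0972 -0.0381 z [0.1339 0.158 ] mid 91 [0.1556 0.1582]
0.462 573 y -0.0972 -0.0383 z [0.134  0.1577] mid 78 [0.1553 0.158 ]
0.466 505 y -0.0963 -0.038 z [0.1334 0.158 ] mid 91 [0.1555 0.1582]
0.47 253 y -0.091 -0.038 z [0.1335 0.1561] mid 26 [0.1529 0.1568]
tip 0.5298345097863861
```

drive_tool:
  steps:
    - [[0.002,0.001,0,-0.14],[0.004,0.002,0,-0.28],[0.006,0.003,0,-0.42],[0.008,0.004,0,-0.56],[0.01,0.005,0,-0.7],[0.012,0.006,0,-0.84],[0.0145,0.0068,0,-0.98],[0.0145,0.0068,0,-1.12],[0.0145,0.0068,0,-1.26],[0.0145,0.0068,0,-1.4],[0.0145,0.0068,0,-1.54],[0.0145,0.0068,0,-1.571],[0.0145,0.0068,0,-1.571]]
  jaw: 32

```text
time: 22.1
tool_pos: [0.4061, -0.0838, 0.2045]
orientation: [-0.001, 0.707, 0.707, -0.0]
contact_force: [0.1, 0.6, -0.5]
grip_width: 0.0298
gripper_force: 0.0
```

Run:
```python
from h import *
s=get_state(); print(s['tool_pos'],s['orientation'],s['grip_width'])
p,d=snap('wrist','w9'); P=pts('w9'); p2,d2=snap('scene','s9')
z=np.load('pics/w9.npz'); print(z['T'].round(3))
Q=P.reshape(-1,3); Q=Q[~np.isnan(Q[:,0])]
g=Q[(Q[:,2]>.1)&(Q[:,2]<.13)&(Q[:,0]<.43)&(Q[:,0]>.385)&(abs(Q[:,1]+.083)<.02)]
for y in np.arange(-.1,-.064,.004):
    k=g[abs(g[:,1]-y)<.002]
    if len(k): print(round(y,3),len(k),'x',np.percentile(k[:,0],[5,50,95]).round(4),'z',np.percentile(k[:,2],[5,50,95]).round(4))
print('head/far', proj('s9',[[.4055,-.084,.11],[.458,-.078,.1455]]).round(0))
a=cv2.resize(p[:,:,::-1],(560,420)); cv2.imwrite('pics/w9b.png',a)
```

```text
[ 0.40608121 -0.08375825  0.2045236 ] [-5.11820652e-04  7.07281509e-01  7.06931811e-01 -1.37630389e-04] 0.029847093269836582
[[ 1.     0.    -0.001  0.406]
 [ 0.    -0.966 -0.259 -0.008]
 [-0.001  0.259 -0.966  0.385]
 [ 0.     0.     0.     1.   ]]
-0.1 40 x [0.4054 0.4085 0.4108] z [0.1163 0.1185 0.12  ]
-0.096 41 x [0.4039 0.407  0.4092] z [0.1146 0.1166 0.1177]
-0.092 35 x [0.4031 0.4054 0.4072] z [0.1126 0.1146 0.1162]
-0.088 36 x [0.4023 0.4047 0.407 ] z [0.1116 0.1131 0.115 ]
-0.084 33 x [0.4023 0.4046 0.4062] z [0.111  0.1122 0.1138]
-0.08 36 x [0.4023 0.4046 0.4069] z [0.1103 0.1115 0.1124]
-0.076 32 x [0.4031 0.4054 0.4077] z [0.1096 0.1111 0.1127]
-0.072 38 x [0.4039 0.4062 0.4086] z [0.1098 0.1117 0.1125]
-0.068 36 x [0.4054 0.4081 0.4107] z [0.11   0.1115 0.1126]
head/far [[192. 191.]
 [209. 171.]]
```

View pics/w9b.png

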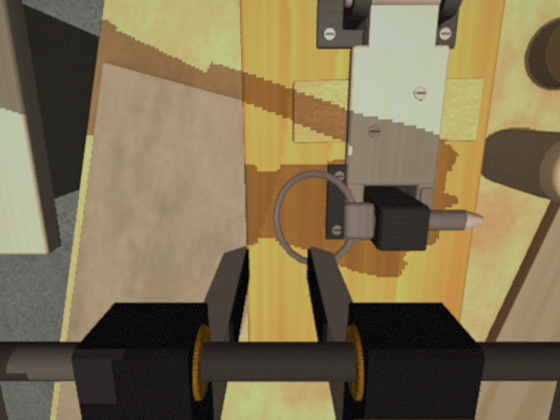

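The pin is home, with its head at (357,218) against the post and the tip sticking out at (475,218). The ring's far wire is at (280,215), which puts it at x=.4046. Going down to grip it.

drive_tool:
  steps:
    - [[0,-0.001,0.02,0],[0,-0.001,0.04,0],[0,-0.001,0.06,0],[0,-0.001,0.08,0],[0,-0.001,0.095,0],[0,-0.001,0.104,0],[0,-0.001,0.107,0],[0,-0.001,0.107,0]]

```text
time: 23.0
tool_pos: [0.4048, -0.0839, 0.0984]
orientation: [-0.0, 0.707, 0.707, -0.0]
contact_force: [-0.4, 0.3, 0.1]
grip_width: 0.0301
gripper_force: 0.0
```

drive_tool:
  steps:
    - [[0,0,0,0],[0,0,0,0],[0,0,0,0],[0,0,0,0],[0,0,0,0]]
  jaw: 0

```text
time: 23.5
tool_pos: [0.405, -0.0841, 0.0988]
orientation: [0.0, 0.707, 0.707, 0.0]
contact_force: [-0.5, 0.0, -0.1]
grip_width: 0.0037
gripper_force: 29.4
```

drive_tool:
  steps:
    - [[0.0015,-0.0053,-0.0093,0],[0.003,-0.0092,-0.02,0],[0.005,-0.0112,-0.0311,0],[0.0065,-0.0112,-0.0425,0],[0.0065,-0.0092,-0.0536,0],[0.0065,-0.0053,-0.0643,0],[0.0065,0.0004,-0.0741,0],[0.0065,0.0076,-0.0828,0],[0.0065,0.0163,-0.09,0]]

```text
time: 24.4
tool_pos: [0.4225, -0.077, 0.1899]
orientation: [0.001, 0.707, 0.707, 0.001]
contact_force: [-0.8, 2.6, 0.8]
grip_width: 0.0037
gripper_force: 30.1
```

drive_tool:
  steps:
    - [[0,0.0098,-0.0057,0],[0,0.0205,-0.0096,0],[0,0.0316,-0.0116,0],[0,0.043,-0.0116,0],[0,0.0541,-0.0096,0],[0,0.0648,-0.0057,0],[0,0.0746,0,0],[0,0.0791,0.0034,0],[0,0.0791,0.0034,0]]

```text
time: 25.3
tool_pos: [0.5008, -0.0775, 0.1842]
orientation: [-0.0, 0.707, 0.707, -0.0]
contact_force: [-0.4, -0.1, 1.0]
grip_width: 0.0038
gripper_force: 30.2
```

drive_tool:
  steps:
    - [[0,0,0,0],[0,0,0,0],[0,0,0,0],[0,0,0,0],[0,0,-0.01,0],[0,0,-0.025,0],[0,0,-0.04,0],[0,0,-0.04,0]]
  jaw: 60

```text
time: 26.1
tool_pos: [0.5018, -0.0779, 0.2293]
orientation: [0.003, 0.707, 0.707, 0.002]
contact_force: [0.2, 0.2, 0.3]
grip_width: 0.0562
gripper_force: 0.0
```

Run:
```python
from h import *
s=get_state(); print(s['tool_pos'],s['contact_force'],s['grip_width'])
p,d=snap('wrist','wa'); p2,d2=snap('side','da')
a=cv2.resize(p[100:400,180:480,::-1],(400,400),interpolation=2); b=cv2.resize(p2[130:230,200:310,::-1],(400,400),interpolation=2)
cv2.imwrite('pics/wab.png',np.hstack([a,b]))
Q=pts('wa').reshape(-1,3); Q=Q[~np.isnan(Q[:,0])]
for x in np.arange(.44,.55,.005):
    k=Q[(abs(Q[:,0]-x)<.0025)&(abs(Q[:,1]+.078)<.045)&(Q[:,2]>.14)&(Q[:,2]<.2)]
    if len(k)>2: print(round(x,3),len(k),'y',k[:,1].min().round(4),k[:,1].max().round(4),'z',np.percentile(k[:,2],[5,95]).round(4))
```

```text
[ 0.5018477  -0.07785896  0.2292615 ] [0.22483109 0.15566943 0.3348086 ] 0.05624539174502558
0.45 152 y -0.0876 -0.0643 z [0.1527 0.1574]
0.455 245 y -0.0882 -0.0641 z [0.1511 0.158 ]
0.46 308 y -0.0962 -0.0561 z [0.1472 0.1577]
0.465 379 y -0.101 -0.0509 z [0.1468 0.1574]
0.47 365 y -0.1059 -0.0469 z [0.1467 0.1702]
0.475 450 y -0.1074 -0.0444 z [0.1474 0.1705]
0.48 444 y -0.1088 -0.0428 z [0.1477 0.1703]
0.485 449 y -0.1099 -0.0421 z [0.1485 0.1703]
0.49 450 y -0.11 -0.0419 z [0.1489 0.1704]
0.495 431 y -0.11 -0.0421 z [0.1491 0.1703]
0.5 284 y -0.109 -0.0427 z [0.1493 0.1695]
0.505 242 y -0.1069 -0.0446 z [0.1485 0.159 ]
0.51 276 y -0.1046 -0.0466 z [0.1481 0.1594]
0.515 294 y -0.1007 -0.0512 z [0.149  0.1596]
0.52 308 y -0.0947 -0.0568 z [0.1522 0.1597]
0.525 118 y -0.0849 -0.0696 z [0.1474 0.1579]
0.53 126 y -0.0827 -0.0698 z [0.1473 0.1537]
0.535 89 y -0.0817 -0.0709 z [0.147  0.1526]
0.54 63 y -0.0799 -0.0729 z [0.1471 0.1512]
```

View pics/wab.png

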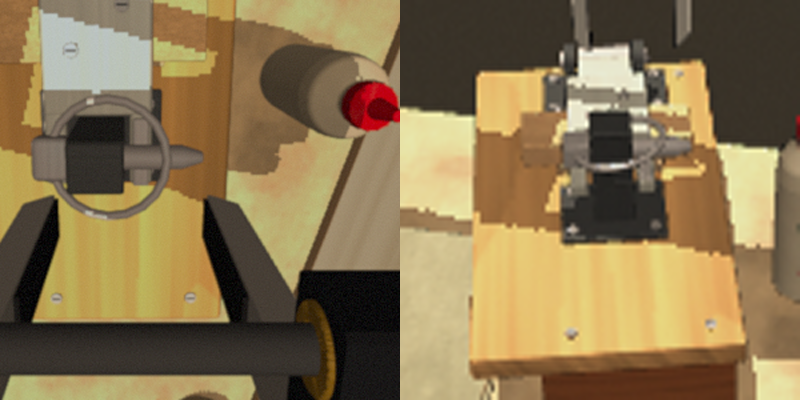

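The ring lies on the shank over the post, with its far wire at (165,157) in the left half. The head is against the post, the bar is down and the arm is clear.

```bash
python3 -c "
from workcell import ticket; print(ticket.job_done())"
```

```text
the job is handed in; nothing more can be done
None
```

The job is handed in: the clamp bar is down, the pin is through the post with its head against it, and the ring is closed over the post on the shank. All this was confirmed in the last camera check; no verdict came back at hand-in.

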